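# Lift the bun off the snack board with the tongs

### The arm

A 7-joint arm with a two-finger parallel gripper is mounted at the origin on the work surface. World frame = base frame: x ahead of the robot, y to its left, z up, the work surface at z = 0. Lengths are in m, angles in rad, forces in N, time in s.
With the tool pointing down it reaches from about 0.425 to 0.875 m from the base axis. Payload 4.7 kg.
Tool frame: the origin (TCP) lies between the finger pads; the fingertips stand 14 mm ahead of it and the grasp point (between the pads) lies 5 mm behind it (bot.finger_overhang is the distance from the TCP to the fingertips, in m); z points along the fingers, y is the line along which they close (so a half turn about z gives the same grasp; the last joint's range is limited). The gripper opens to 87 mm and grips with 3 to 60 N. Pads are 19 mm wide; open, the fingers measure 117 mm over their backs; the gripper's body (75 mm by 190 mm) begins 51 mm behind the grasp point.
Start: joints at [1.252, 0.321, -0.07, 1.45, 0.023, 1.371, -0.057], TCP at [0.212, -0.614, 0.237] pointing down, gripper open.
Joint ranges: [-2.86, 2.86], [-0.3, 2.09], [-1.38, 1.24], [0.06, 2.45], [-1.56, 4.7], [0.09, 2.05], [-2.69, 2.69]. Speed limits (rad/s): [2.57, 2.57, 3.14, 3.14, 3.14, 3.14, 3.14].

### API

Orientations are given as a rotation vector (axis times angle).
In Python, from cell import bot, hand, kin, monitor, cams gives the robot as it stands. Calls block until the motion is done:
- bot.move_to(position, orientation): joint-space move of the TCP to a pose.
- bot.move_l(position, rot=None, speed=0.15): straight line of the TCP; rot=None keeps the orientation; speed is the mean speed in m/s.
- bot.movej(angles): joint-space move.
- hand.gripper_to(opening, f_grip=None): finger opening in m; f_grip is the grip in N (None keeps the last); returns when the fingers have stopped.
- bot.pause(seconds).
- kin.solve_ik(position, orientation): joint angles nearest the present ones, or None.
- monitor.state(): the state.
- cams.get_image(name): name is "scene" or "top" or "wrist"; returns a dict with "color" (384x512x3 uint8, red, green, blue), "range_z" (384x512 float32, m along the optical axis (not along the pixel's ray), 0 where there is no reading), "mtx" (3x3 intrinsics, pixels), "k1" (the pictures are not rectified: a ray, as slopes to the right and down, at radius r is drawn at 1 + k1 r^2 times it, then the intrinsics apply), "world_to_cam" (4x4, takes a point from world to camera coordinates); the wrist camera has in their place "tool_from_camera" (4x4, takes a point from camera to tool coordinates, whose origin is the TCP and whose axes are the flange's). Camera axes: x right, y up, looking along -z (the intrinsics and any distortion apply to the point x, -y, -z); pixel columns grow to the right and rows downward; lengths in m; the calibration is good to about 2 mm. A picture is of the moment at which its call begins: read the wrist's pose just before it.
A pose or a line that the arm cannot do raises bot.Unreachable and nothing moves.
- bot.sign_off(): hands the job in; it is judged then, once.
The state is a dict: "time_s": time; "q": joint angles; "joint_velocities": joint speeds; "tau": joint torques, N m; "tool_pos": TCP position; "tool_rot": TCP orientation; "contact_force": force on the tool from outside, world axes, zero at the start; "moment": the same for the moment, N m; "width": finger opening in m; "gripper_force": force on a finger pad.
Only numpy, scipy, OpenCV 4.12 (cv2) and the standard library are available. Lean on these libraries where they do the work, as an engineer would, in place of code of your own. Each camera call takes 0.05 s, during which the arm holds its last target. There are 200 camera calls.

### The job

Keep your fingers off the food: pick up the spring tongs lying on the desk, close their tips on the tall dome-topped bun on the round snack board, and lift it, still upright, until it is well clear, at least 12 cm above the desk. Leave the two flat biscuits, the board, the phone, the mug and the earbud case where they are. Finish holding: the tongs stay squeezed in the gripper with the bun between their tips, in the air and still; nothing is put down.

Things in the scene. Friction and masses are not known exactly. Their poses are not given: they have to be found in the camera images.
- tongs: Steel spring tongs lying on the desk, 222 mm long, 28 mm high, 90 g; two arms hinged on a round head open and close sideways, level with the desk. Origin: midway between the two flat thumb plates (grip there; balance point), on the underside. x to the tips (at +93 mm), y to the left arm, z up; head at x = -95 mm. Tips point away from the robot at the start, within 0.5 rad of world +x.
- tongs_left: Left (+y) arm. Origin on its hinge (tongs x -95, y +8 mm, underside). Thumb plate: 34 mm long, 28 mm high (z 0 to 28), at tongs x = 0. A spring holds the tongs open: 57 mm over the outer faces of the plates, tips 74 mm apart inside (82 outside). Squeezing the plates needs 3.5 to 5 N; plates at 52 mm: tips 64 mm apart; at 40 mm: arms parallel, tips 40 mm apart. Both arms move equally.
- tongs_right: Right (-y) arm of the tongs, the mirror image of the left. Origin on its hinge (tongs x -95, y -8 mm, underside).
- tongs_tips (a point): Point midway between the two tips of the tongs, 14 mm above the tongs' underside. The tips are shallow cups about 35 mm long and 24 mm high (2 to 26 mm above the underside); their middle 16 mm is flat, the wings lean inward 4 mm.
- bun: Small baked bun, upright cylinder 40 mm in diameter with straight sides up to 42 mm and a domed top at 54 mm, about 40 g, firm. Origin: centre of its underside; z up through the dome. It stands on the board, underside 15 mm above the desk, in one of three places about 45 mm from the board's centre.
- board: Round pale wooden snack board, 190 mm in diameter, 15 mm thick, no rim, loose, 0.4 kg. Origin: centre of its underside on the desk.
- biscuit1: Flat round biscuit, 52 mm in diameter, 11 mm thick, lying on the board (top 26 mm above the desk), 78 mm from the bun. Origin: centre of its underside.
- biscuit2: A second biscuit like biscuit1.
- phone: Black phone, 74 x 150 x 9 mm, lying on the desk near the robot, between it and the tongs and board. Origin: centre of its underside; its long side along its y.
- mug: White mug, 80 mm in diameter, 92 mm high, standing beyond the board and tongs. Origin: centre of its underside; the handle is at its +y.
- earbuds: White earbud case, 48 x 62 x 24 mm, on the desk beyond the board and tongs. Origin: centre of its underside.
There are look-alikes about, which are no part of the job. There is more than one size of the bun; the one meant has the size given above.

How it is judged:
On the way, in this order (a step that is already met when the one before it is completed fails the run):
1. the tongs are held by the gripper and off the desk (contact force between the fingers and tongs above 1 N and height (world z) of tongs above 0.015 m), for 0.2 s.
2. both tips of the tongs press on the bun (contact force between each of tongs_left, tongs_right and bun above 0.3 N), for 0.2 s.
At the end, for the whole second after the job is handed in: Bun underside over 10 cm up, bun still (<2 cm/s), within 0.5 rad of upright, squeezed by both tips (>0.3 N each), tongs held by the fingers (>1 N); robot and board do not touch the bun; biscuits within 3 cm and board, phone, mug, earbud case within 4 cm of their starts (all of step 2 and height (world z) of bun above 0.1 m and contact force between the fingers and tongs above 1 N and contact force between bun and the arm below 0.05 N and contact force between bun and the fingers below 0.05 N and contact force between bun and board below 0.05 N and angle between bun's own z axis and vertical below 0.5 rad and linear speed of bun below 0.02 m/s and distance of each of biscuit1, biscuit2 from where it was at the start of the episode below 0.03 m and distance of each of board, phone, mug, earbuds from where it was at the start of the episode below 0.04 m); the arm keeps its last pose, push and grip.
It fails at once if the robot touches the bun itself, not with the tongs (contact force between bun and the fingers above 0.3 N or contact force between bun and the arm above 0.3 N).
It fails at once if a biscuit is pushed away by more than 3 cm, or the board, phone, mug or earbud case by more than 4 cm (distance of any of biscuit1, biscuit2 from where it was at the start of the episode above 0.03 m or distance of any of board, phone, mug, earbuds from where it was at the start of the episode above 0.04 m).
It also fails if it takes over 38 s, if anything falls off the work surface, if the arm or the gripper's body presses on something with over 40 N, if the wrist force passes 120 N, or if a joint passes its speed limit or range.

## Working session

There is one attempt and no reset: what is moved stays moved. The work goes in short steps, each a Python script; the robot and the scene stay as the last script left them, time stands still between calls to the robot, and variables do not carry over. Pictures are saved under pics/ and viewed, at most 10 in all, crops included, and the job is handed in when it is done.

```bash
mkdir -p pics; ls
cat > h.py <<'E'
import numpy as np, cv2
from scipy.spatial.transform import Rotation as R
from cell import bot, hand, kin, monitor, cams
def pts(im, T=None):
    """world point per pixel (HxWx3), NaN where no depth"""
    K=im["mtx"]; d=im["range_z"]; h,w=d.shape
    v,u=np.mgrid[0:h,0:w].astype(float)
    xd=(u-K[0,2])/K[0,0]; yd=(v-K[1,2])/K[1,1]
    x,y=xd.copy(),yd.copy()
    for _ in range(20):
        s=1+im["k1"]*(x*x+y*y); x=xd/s; y=yd/s
    P=np.stack([x*d,-y*d,-d,np.ones_like(d)],-1)
    if T is None: T=np.linalg.inv(im["world_to_cam"])
    P=(P@np.asarray(T).T)[...,:3]; P[d==0]=np.nan
    return P
def wristT(st,im):
    T=np.eye(4); T[:3,:3]=R.from_rotvec(st["tool_rot"]).as_matrix(); T[:3,3]=st["tool_pos"]
    return T@im["tool_from_camera"]
def save(n,im,crop=None,f=1):
    c=im["color"][...,::-1]
    if crop: c=c[crop[1]:crop[3],crop[0]:crop[2]]
    cv2.imwrite("pics/"+n,cv2.resize(c,None,fx=f,fy=f,interpolation=cv2.INTER_CUBIC))
E
python3 - <<'E'
from h import *
im=cams.get_image("top"); save("top.png",im,f=1.5625); np.save("top_p.npy",pts(im)); np.save("top_c.npy",im["color"])
im=cams.get_image("scene"); save("scene.png",im,f=1.5625); np.save("sc_p.npy",pts(im))
print({k:v for k,v in monitor.state().items()})
E
```

```text
pics
{'time_s': 0.1, 'q': array([ 1.25208382,  0.32173413, -0.07009078,  1.45156087,  0.02261462,
        1.37077666, -0.05688271]), 'joint_velocities': array([ 6.89675030e-04, -1.80457185e-03, -6.88415330e-04, -4.28426069e-03,
       -6.25411448e-04,  5.32104318e-04, -4.74132474e-05]), 'tau': array([-1.27030384e-03, -4.92573810e+01, -4.05707778e-01, -3.13400137e+01,
       -6.39214274e-02,  3.94879316e-02,  5.62568607e-05]), 'tool_pos': array([ 0.21215839, -0.61390686,  0.23557653]), 'tool_rot': array([-3.09655650e+00, -5.20181856e-01,  6.01819649e-04]), 'contact_force': array([ 1.12681434,  0.22675606, -0.32423754]), 'moment': array([-0.00663317, -0.00638674,  0.02560719]), 'gripper_force': 0.0, 'width': 0.08725014104129346}
```

View pics/top.png

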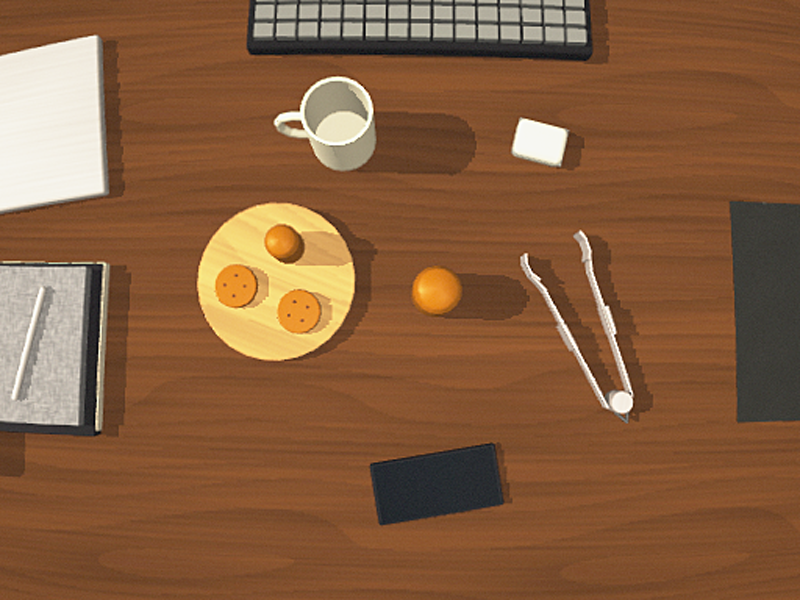

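View pics/scene.png

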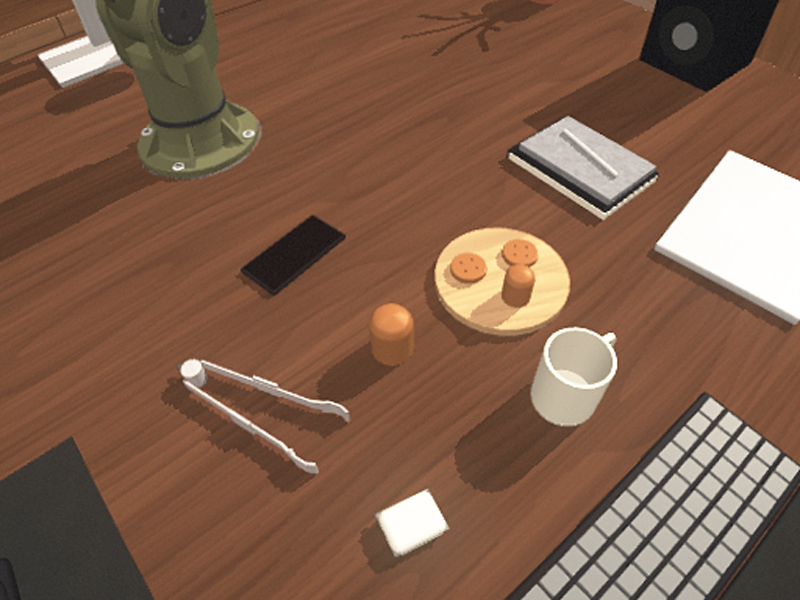

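The top view shows two bun candidates. The one on the board is at (283,243), and a bigger one stands on the desk at (437,290). The biscuits are at (236,286) and (299,312). The tongs' head is at (620,402) and their tips at (525,258) and (580,236). The board bun fits the description; I'll measure both buns and confirm in a crop.

Run:
```python
import numpy as np, cv2
P=np.load("top_p.npy"); C=np.load("top_c.npy"); s=1.5625
def blob(px,r,zlo,zhi):
    u,v=np.array(px)/s; vv,uu=np.mgrid[0:384,0:512]
    m=(np.hypot(uu-u,vv-v)<r/s)&(P[...,2]>zlo)&(P[...,2]<zhi); return P[m]
print("desk",np.nanmedian(P[300:,:,2]))
for n,px,r,a,b in [("bun",(283,243),30,.035,.1),("big",(437,290),40,.03,.15),("bis1",(236,286),25,.021,.035),("bis2",(299,312),25,.021,.035),("board",(276,281),90,.009,.0185),("mug",(338,125),60,.08,.11),("ear",(540,142),45,.015,.04),("phone",(437,484),80,.005,.02),("head",(620,402),14,.015,.06)]:
    p=blob(px,r,a,b); lo,hi=p.min(0),p.max(0); c,rad=cv2.minEnclosingCircle(p[:,:2].astype(np.float32))
    print(n,len(p),np.round(c,4),"rad",round(rad,4),"lo",lo.round(3),"hi",hi.round(3))
# tongs: all raised points
p=blob((585,315),125,.012,.06); print(len(p))
np.save("tongs_pts.npy",p)
for px in [(525,258),(580,236),(565,335),(609,318)]:
    q=blob(px,12,.01,.06); print(px,len(q),q.mean(0).round(4),q.max(0).round(3))
crop=C[130:220,110:340,::-1]
cv2.imwrite("pics/crop.png",cv2.resize(crop,None,fx=3.4,fy=3.4,interpolation=cv2.INTER_CUBIC))
```

```text
desk 0.0007639084115291794
bun 451 [0.6454 0.1545] rad 0.0202 lo [0.626 0.135 0.036] hi [0.665 0.174 0.072]
big 787 [ 0.593  -0.0211] rad 0.0275 lo [ 0.566 -0.045  0.031] hi [0.619 0.006 0.077]
bis1 603 [0.598  0.2147] rad 0.0259 lo [0.573 0.189 0.021] hi [0.623 0.24  0.029]
bis2 632 [0.5689 0.1388] rad 0.0264 lo [0.543 0.113 0.021] hi [0.594 0.164 0.03 ]
board 6218 [0.6057 0.1695] rad 0.0956 lo [0.511 0.074 0.009] hi [0.7   0.265 0.018]
mug 529 [0.7847 0.1005] rad 0.0468 lo [0.744 0.054 0.08 ] hi [0.823 0.147 0.095]
ear 771 [ 0.7829 -0.1493] rad 0.0378 lo [ 0.753 -0.184  0.015] hi [ 0.812 -0.115  0.028]
phone 3229 [ 0.3683 -0.0261] rad 0.0813 lo [ 0.321 -0.103  0.005] hi [0.416 0.052 0.014]
head 204 [ 0.4665 -0.2409] rad 0.0177 lo [ 0.45  -0.255  0.015] hi [ 0.48  -0.223  0.031]
1050
(525, 258) 43 [ 0.631  -0.1274  0.0221] [ 0.641 -0.125  0.028]
(580, 236) 48 [ 0.66   -0.1973  0.021 ] [ 0.669 -0.191  0.03 ]
(565, 335) 67 [ 0.5452 -0.1753  0.0232] [ 0.558 -0.169  0.032]
(609, 318) 82 [ 0.5641 -0.2251  0.0234] [ 0.578 -0.221  0.03 ]
```

View pics/crop.png

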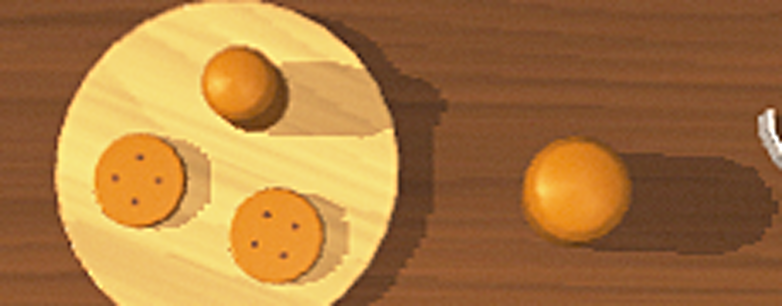

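The crop confirms it. The board bun has radius 20 mm and its top is about 70 mm above the desk, so it is the one meant. The desk bun is 55 mm wide, a look-alike. Next I'll go above the tongs and take one close look.

```bash
cat >> h.py <<'E'
def down(yaw): return (R.from_euler("z",yaw)*R.from_euler("x",np.pi)).as_rotvec()
E
python3 - <<'E'
from h import *
for y in (0.404,0.404+np.pi,.9,.9+np.pi):
    for p in ((.5535,-.201,.16),(.5876,.0816,.05)):
        q=kin.solve_ik(p,down(y)); print(round(y,2),p,None if q is None else np.round(q,2))
bot.move_to((.5535,-.201,.18),down(.404))
bot.pause(.3)
st=monitor.state(); im=cams.get_image("wrist"); save("w1.png",im,f=1.5)
P=pts(im,wristT(st,im)); np.save("w1_p.npy",P)
print(st["time_s"],st["tool_pos"],st["contact_force"],"desk",np.nanmedian(P[...,2]))
# tongs frame fit: points 10..35 mm high
m=(P[...,2]>.012)&(P[...,2]<.04)&(np.hypot(P[...,0]-.5535,P[...,1]+.201)<.13)
q=P[m]; a=.404; d=q[:,:2]-[.5535,-.201]; X=d@[np.cos(a),np.sin(a)]; Y=d@[-np.sin(a),np.cos(a)]
for x in np.arange(-.11,.125,.01):
    k=abs(X-x)<.005
    if k.sum()>5: l=Y[k&(Y>0)]; r=Y[k&(Y<0)]; print(round(x,3),k.sum(),[ (round(t.min(),4),round(t.max(),4)) for t in (r,l) if len(t)],q[k,2].max().round(4))
E
```

```text
0.4 (0.5535, -0.201, 0.16) [ 0.7   0.28 -0.47  1.69  0.13  1.2  -0.96]
0.4 (0.5876, 0.0816, 0.05) [ 0.57  0.55 -0.95  1.77  0.5   1.09 -1.72]
3.55 (0.5535, -0.201, 0.16) [ 1.22  0.5  -1.18  1.68  0.48  1.29  1.93]
3.55 (0.5876, 0.0816, 0.05) [ 0.71  0.69 -1.18  1.76  0.7   1.17  1.3 ]
0.9 (0.5535, -0.201, 0.16) [ 0.75  0.28 -0.52  1.69  0.15  1.21 -0.48]
0.9 (0.5876, 0.0816, 0.05) [ 0.62  0.59 -1.03  1.77  0.56  1.11 -1.26]
4.04 (0.5535, -0.201, 0.16) [ 1.22  0.5  -1.18  1.68  0.48  1.29  2.42]
4.04 (0.5876, 0.0816, 0.05) [ 0.71  0.69 -1.18  1.76  0.7   1.17  1.79]
2.35 [ 0.55337462 -0.20152228  0.18001342] [ 0.16958079 -0.12674488 -0.2727455 ] desk 0.00020335957113731817
-0.09 14 [(np.float64(-0.0175), np.float64(-0.0115)), (np.float64(0.008), np.float64(0.0143))] 0.0198
-0.08 190 [(np.float64(-0.0205), np.float64(-0.0002)), (np.float64(0.0008), np.float64(0.0179))] 0.029
-0.07 71 [(np.float64(-0.0222), np.float64(-0.0184)), (np.float64(0.0151), np.float64(0.0188))] 0.023
-0.06 72 [(np.float64(-0.023), np.float64(-0.0193)), (np.float64(0.0161), np.float64(0.0196))] 0.0235
-0.05 77 [
[... 1024 characters left out ...]
.float64(-0.0328), np.float64(-0.029)), (np.float64(0.0265), np.float64(0.0305))] 0.0233
0.06 96 [(np.float64(-0.0329), np.float64(-0.0298)), (np.float64(0.0272), np.float64(0.0311))] 0.0226
0.07 102 [(np.float64(-0.0366), np.float64(-0.031)), (np.float64(0.0287), np.float64(0.0351))] 0.0234
0.08 157 [(np.float64(-0.0401), np.float64(-0.0319)), (np.float64(0.0302), np.float64(0.038))] 0.0279
0.09 122 [(np.float64(-0.0406), np.float64(-0.0369)), (np.float64(0.0354), np.float64(0.0394))] 0.0268
0.1 132 [(np.float64(-0.0411), np.float64(-0.0368)), (np.float64(0.0353), np.float64(0.0401))] 0.0277
0.11 83 [(np.float64(-0.0399), np.float64(-0.0349)), (np.float64(0.0336), np.float64(0.038))] 0.0275
```

View pics/w1.png

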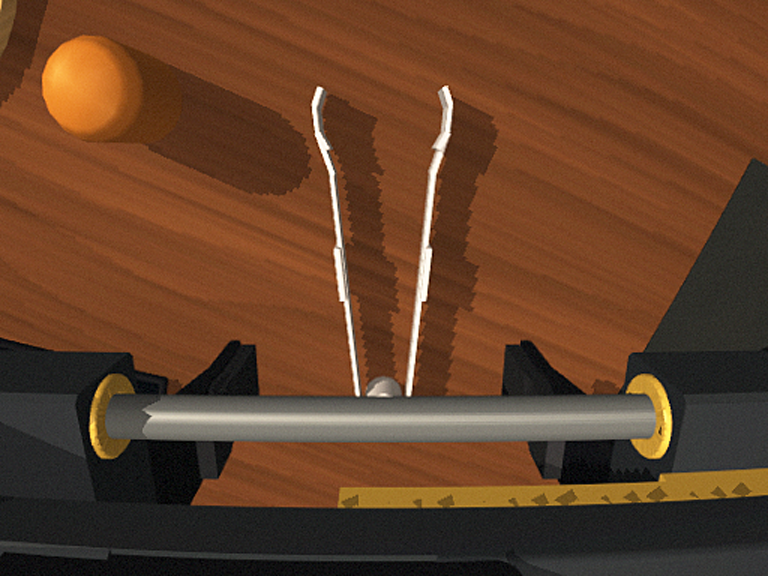

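The wrist view shows the tongs open, with the plates at (342,275) and (426,275) and the tips at (318,105) and (447,105). The axis agrees with yaw 0.404, and the origin is near (0.5567, -0.2007). Now I'll grasp and lift a little.

Run:
```python
from h import *
o=down(.408)
bot.move_l((.5567,-.2007,.06),o,speed=.15)
bot.move_l((.5567,-.2007,.0175),speed=.06)
s=monitor.state(); print(s["time_s"],s["tool_pos"],s["contact_force"])
hand.gripper_to(.051,f_grip=15); bot.pause(.2)
s=monitor.state(); print(s["time_s"],s["width"],s["gripper_force"],s["contact_force"])
bot.move_l((.5567,-.2007,.10),speed=.06); bot.pause(.3)
s=monitor.state(); print(s["time_s"],s["width"],s["gripper_force"],s["contact_force"],s["tool_pos"])
s=monitor.state(); im=cams.get_image("wrist"); P=pts(im,wristT(s,im)); save("w2.png",im,f=1.2)
T=R.from_rotvec(s["tool_rot"]).as_matrix(); q=(P-s["tool_pos"])@T  # tool frame
m=(q[...,2]<.035)&(q[...,0]>.02)&(q[...,0]<.13)&(abs(q[...,1])<.06)
q=q[m]
for x in np.arange(.02,.125,.01):
    k=abs(q[:,0]-x)<.005
    if k.sum()>5:
        Y=q[k,1]; print(round(x,3),k.sum(),[(t.min().round(4),t.max().round(4)) for t in (Y[Y<0],Y[Y>0]) if len(t)],"top z tool",np.percentile(q[k,2],5).round(4))
```

```text
4.2083 [ 0.55697946 -0.20073091  0.01769479] [ 0.28167827 -0.37752111  0.02362123]
5.2917 0.05079570016194226 4.332141478002995 [ 1.27225444 -1.09291776  1.19397383]
7.1167 0.0511451169684966 3.682951426924319 [ 0.39872256  0.23179596 -0.62700494] [ 0.55663725 -0.20067048  0.09985973]
0.02 8196 [(np.float64(-0.0596), np.float64(-0.0)), (np.float64(0.0002), np.float64(0.0581))] top z tool -0.0985
0.03 40673 [(np.float64(-0.0595), np.float64(-0.0)), (np.float64(0.0), np.float64(0.0582))] top z tool -0.0995
0.04 10818 [(np.float64(-0.0597), np.float64(-0.0111)), (np.float64(0.0211), np.float64(0.0584))] top z tool -0.0796
0.05 516 [(np.float64(-0.0271), np.float64(-0.0233)), (np.float64(0.0215), np.float64(0.0251))] top z tool -0.0048
0.06 589 [(np.float64(-0.0289), np.float64(-0.0237)), (np.float64(0.0216), np.float64(0.0266))] top z tool -0.0048
0.07 731 [(np.float64(-0.0318), np.float64(-0.0257)), (np.float64(0.0232), np.float64(0.0296))] top z tool -0.0083
0.08 902 [(np.float64(-0.0338), np.float64(-0.0266)), (np.float64(0.024), np.float64(0.0315))] top z tool -0.0089
0.09 868 [(np.float64(-0.0344), np.float64(-0.0305)), (np.float64(0.0283), np.float64(0.0319))] top z tool -0.0088
0.1 1096 [(np.float64(-0.0345), np.float64(-0.0281)), (np.float64(0.0257), np.float64(0.0322))] top z tool -0.0089
0.11 292 [(np.float64(-0.0315), np.float64(-0.0275)), (np.float64(0.0248), np.float64(0.0291))] top z tool -0.009
```

The tongs are held level. The tips sit at tool x ≈ 93 mm, with their tops 9 mm above the TCP and a gap of about 60 mm. Now I'll carry them above the bun at yaw 0.9 and look.

Run:
```python
from h import *
a=.9; b=np.array([.6454,.1545]); g=b-.093*np.array([np.cos(a),np.sin(a)])
bot.move_l((.5567,-.2007,.15),speed=.1)
bot.move_l((*g,.15),down(a),speed=.12); bot.pause(.3)
s=monitor.state(); im=cams.get_image("wrist"); P=pts(im,wristT(s,im)); save("w3.png",im,f=1.5)
print(s["time_s"],s["width"],s["gripper_force"],s["tool_pos"],g)
T=R.from_rotvec(s["tool_rot"]).as_matrix(); q=(P-s["tool_pos"])@T
m=(q[...,2]<.02)&(q[...,0]>.045)&(q[...,0]<.13)&(abs(q[...,1])<.06); t=q[m]
k=abs(t[:,0]-.09)<.006; Y=t[k,1]; print("tips",[(v.min().round(4),v.max().round(4)) for v in (Y[Y<0],Y[Y>0])],"xmax",t[:,0].max(),"z",np.percentile(t[k,2],5))
m=(P[...,2]>.035)&(P[...,2]<.08)&(np.hypot(P[...,0]-b[0],P[...,1]-b[1])<.035)
for lo in (.035,.055):
    p=P[m&(P[...,2]>lo)]; c,r=cv2.minEnclosingCircle(p[:,:2].astype(np.float32)); print("bun",len(p),c,r,p[:,2].max(),"tool",(np.array([*c,.05])-s["tool_pos"])@T)
```

```text
10.6333 0.05102825647545377 3.682930033753564 [0.58759609 0.08151117 0.15000102] [0.58759027 0.0816506 ]
tips [(np.float64(-0.0339), np.float64(-0.0298)), (np.float64(0.0286), np.float64(0.0326))] xmax 0.10838838164027904 z -0.008778008875143092
bun 2632 (0.6467742323875427, 0.155698761343956) 0.019922683015465736 0.07022642231505338 tool [0.09490325 0.00021661 0.09999691]
bun 2626 (0.6467742323875427, 0.155698761343956) 0.019922683015465736 0.07022642231505338 tool [0.09490325 0.00021661 0.09999691]
```

View pics/w3.png

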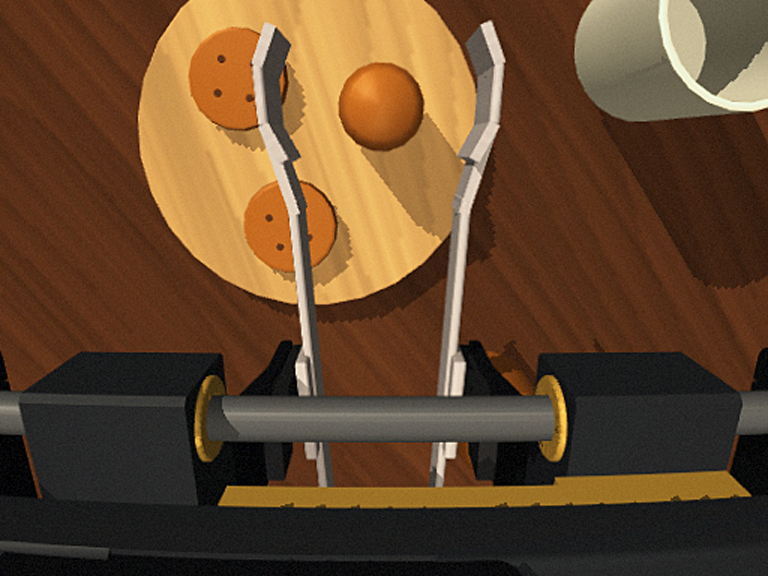

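The wrist view shows the bun at (381,106), centred between the tips at (270,90) and (487,85). It sits 3 mm further out than the tips' middle, so I'll advance by that much, descend and squeeze.

Run:
```python
from h import *
a=.9; g=np.array([.5876,.0816])+.003*np.array([np.cos(a),np.sin(a)])
def pr(n): s=monitor.state(); print(n,round(s["time_s"],2),s["width"].__round__(4),s["gripper_force"].__round__(2),s["contact_force"].round(2),s["tool_pos"].round(4))
bot.move_l((*g,.10),speed=.1)
bot.move_l((*g,.047),speed=.05); bot.pause(.2); pr("down")
hand.gripper_to(.044,f_grip=15); hand.gripper_to(.030,f_grip=25); bot.pause(.5); pr("squeeze")
im=cams.get_image("scene"); save("s2.png",im,(240,120,420,260),4)
```

```text
down 12.74 0.051 3.68 [ 0.02  0.02 -1.11] [0.5897 0.084  0.0473]
squeeze 13.99 0.0391 25.0 [ 0.01  0.27 -1.07] [0.5895 0.0839 0.047 ]
```

View pics/s2.png

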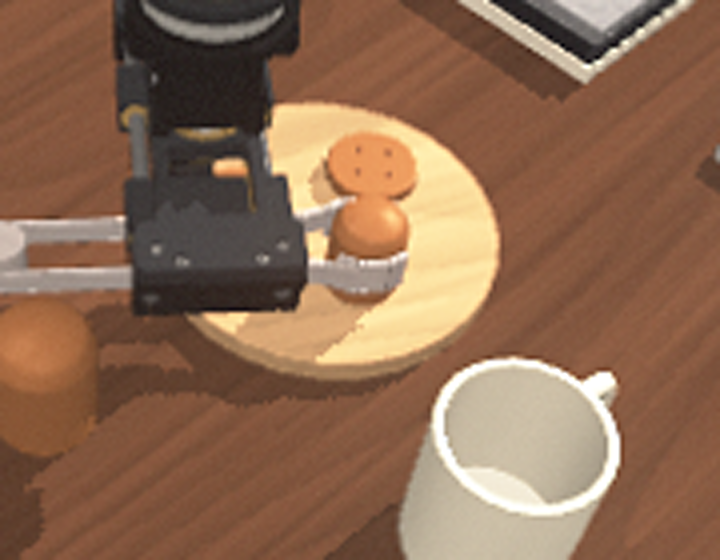

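The tips are closed on the bun at (368,245), which still stands upright. The gripper is stalled at 39 mm with 25 N. Now I'll lift it.

Run:
```python
from h import *
bot.move_l((.5895,.0839,.20),speed=.06); bot.pause(.6)
s=monitor.state(); print(s["time_s"],s["width"],s["gripper_force"],s["contact_force"],s["tool_pos"],abs(s["joint_velocities"]).max())
save("s3.png",cams.get_image("scene"),f=1.5)
```

```text
17.3417 0.039063346199774696 24.999782476807013 [-0.0941987   0.09003953 -1.6309055 ] [0.58950949 0.08389154 0.20002725] 0.0020567151305334506
```

View pics/s3.png

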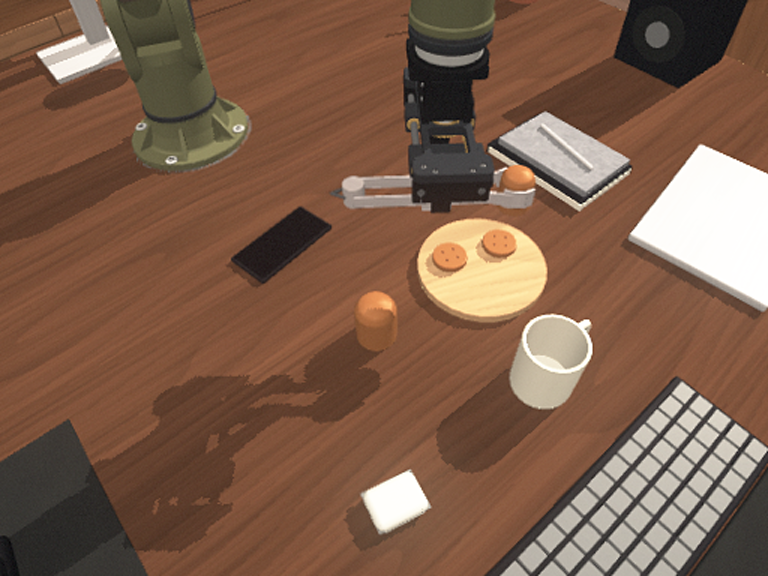

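The bun is up between the tips at (518,180), and the board and biscuits haven't moved. Before handing in, I'll use one crop to check that the bun hasn't tilted.

Run:
```python
from h import *
im=cams.get_image("scene"); save("s4.png",im,(260,80,400,180),5)
P=pts(im); m=(P[...,2]>.12)&(np.hypot(P[...,0]-.647,P[...,1]-.157)<.03); c=im["color"].astype(int); o=m&(c[...,0]-c[...,2]>60)
p=P[o]; print(len(p),p.min(0),p.max(0))
s=monitor.state(); im=cams.get_image("wrist"); P=pts(im,wristT(s,im)); c=im["color"].astype(int)
p=P[(P[...,2]>.19)&(np.hypot(P[...,0]-.647,P[...,1]-.157)<.03)&(c[...,0]-c[...,2]>60)]; print(len(p),p.min(0),p.max(0),p[p[:,2].argmax()])
```

```text
427 [0.62364274 0.13491251 0.16660719] [0.66873891 0.1687306  0.22148754]
8169 [0.61759489 0.12950112 0.19049671] [0.66745815 0.17963894 0.22304331] [0.64622496 0.15862688 0.22304331]
```

View pics/s4.png

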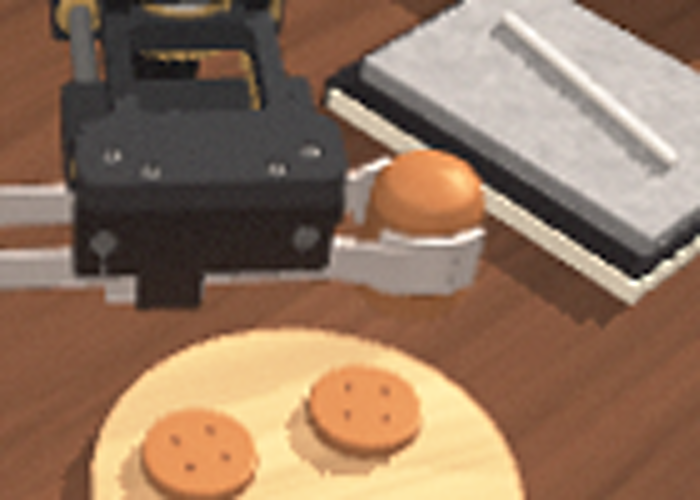

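The crop shows the bun upright between the tips at (428,220). Its top is 222 mm above the desk and its underside about 168 mm, and nothing else has moved.

```bash
python3 -c "
from cell import bot
print(bot.sign_off())"
```

```text
the job is handed in; nothing more can be done
None
```

I handed the job in with the tongs squeezed in the gripper at 25 N and the bun upright and still between their tips, its underside about 17 cm above the desk; nothing else looked moved in the last pictures, and the sign-off did not report the verdict.

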